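Clamp a reagent bottle with a T-handle

ROBOT

A 6-joint arm with a two-finger parallel gripper is mounted at the origin on a cart in front of the work surface, level with it; the furniture and walls round the work are solid. World frame = base frame: x ahead of the robot, y to its left, z up, the work surface at z = 0. Lengths are in m, angles in rad, forces in N, time in s.
With the tool pointing down it reaches from about 0.35 to 0.725 m from the base axis. Payload 4.3 kg.
Tool frame: the origin (TCP) lies at the very end of the fingers, on their centre line; the grasp point (between the pads) lies 19 mm behind it; z points along the fingers, y is the direction in which the jaws open and shut (so a half turn about z gives the same grasp; the last joint's range is limited). The gripper opens to 85 mm and grips with 20 to 120 N. Pads are 22 mm wide; open, the fingers measure 114 mm over their backs; the gripper's body (76 mm by 85 mm) begins 54 mm behind the grasp point. The pads swing forward as they close: fully open they stand 13 mm farther back than shut.
Start: joints at [-1.376, 0.377, 0.081, 1.274, 0, 1.46], TCP at [0.173, -0.549, 0.231] pointing down, gripper open.
Joint ranges: [-2.72, 2.72], [-0.84, 1.66], [-1.02, 1.22], [-1.77, 2.12], [-1.37, 1.28], [-3.14, 3.14]. Speed limits (rad/s): [2.57, 2.57, 3.14, 3.14, 3.14, 3.14].

INTERFACE

Orientations are given as a rotation vector (axis times angle).
In Python, from station import * gives the robot as it stands.
- The arm moves only by the tool arm_command, never from a script. Its argument "motion" is a list of rows, each a list of 5 numbers: the shift along the tool's x, y, z each as a share of 400 mm, from -1 to 1, then the turn about the tool's z as a share of 180 degrees, from -1 to 1, then the closure in counts, from 0 (fully open) to 255 (shut). In form: [[tx, ty, tz, turn, grip], ...]. A call has 1 to 20 rows; each row is the pose to reach, as a shift and turn from the pose commanded when the call began, along the tool's axes at that moment, turning the shorter way round; what a row does not reach only later rows make up. A row lasts 1/12 s, in which the tool goes at most 41.7 mm and 7.16 degrees, less where a joint would pass 70% of its speed; a pose out of reach is approached as far as the arm can. A call with a number of a shift or a turn outside -1 to 1 is refused whole. A call with a gripper value outside its range is refused whole. The fingers move at their own pace and stop on an object; the grip force is fixed at half the most. Time passes only in rows, so rows that repeat a pose let the fingers close. It gives the time, the measured TCP pose, the force and the opening at its end, in the units of the state.
- state(): the state, without advancing time (a new reading comes with each control period).
- snapshot(name): name is "scene" or "top" or "wrist"; returns the picture (384x512x3 uint8, blue, green, red); there is no depth.
- camera_params(name): a dict with "camera_matrix" (3x3 intrinsics, pixels), "pose" (4x4, takes a point from camera to world coordinates). Camera axes: x right, y down, z forward; pixel columns grow to the right and rows downward; lengths in m; the calibration is good to about 2 mm. A picture is of the moment at which its call begins: read the wrist's pose just before it. camera_params takes no time and is no camera call; for the wrist camera it gives the pose at the moment of the call.
- close_job(): hands the job in, once; it reports no verdict.
The state is a dict: "t": time; "joints": joint angles; "qvel": joint speeds; "effort": joint torques, N m; "eef_pos": TCP position; "tool_rot": TCP orientation; "wrist_force": force on the tool from outside, world axes, zero at the start; "torque": the same for the moment, N m; "opening": finger opening in m.
Only numpy, scipy, OpenCV 4.12 (cv2) and the standard library are available. Lean on these libraries where they do the work, as an engineer would, in place of code of your own. Each camera call takes 0.05 s, during which the arm holds its last target. There are 200 camera calls.

TASK

Stand the reagent bottle upright in the bench clamp, between the V jaw and the flat sprung pad, and let go of it. Then close the jaw by turning the T-handle clockwise, half turn after half turn, until the bottle is held firmly (about 30 N); stop in time so that it is not crushed, and leave the T-handle alone with the bottle clamped and upright. Do not disturb the glassware, jar and timer standing round about.

Things in the scene. Friction and masses are not known exactly. Their poses are not given: they have to be found in the camera images.
- bottle_center (a point): Centre, half-way up, of a loose white reagent bottle: round, 52 mm in diameter, 100 mm high (slimmer and taller than the wide jars further back), straight-sided to 65 mm up, then a shoulder and a narrower screw cap (fixed). About 0.2 kg. It starts upright on the bench, left of the clamp. Its z axis points up through the cap.
- clamp: The bottle clamp, fixed on the bench; origin on the bench. Base plate 90 mm along its x, y = -200 to +130 mm, 10 mm thick; the bottle stands on it, on the centre line x = 0. Jaws, up to 48 mm above the bench, face each other along y: moving V jaw on the -y side, flat sprung pad on the +y side. Grey gear housing 62 x 62 mm at y = -150 mm, 77 mm high with its bearing.
- clamp_seat (a point): Point on top of the clamp's base plate (10 mm above the bench) between the open jaws, at the clamp's x = 0, y = +10 mm. A bottle stood here is clear of both jaws. The flat rubber-faced pad's face lies 48 to 58 mm from here in the clamp's +y (its housing is shimmed differently each time, not measured); it is sprung and gives towards +y by 8 N per mm, 12 mm at most.
- moving_jaw: Moving jaw, 64 mm wide, a rubber-faced V opening to the clamp's +y. Origin at the V's apex, on the plate; starts at the clamp's y = -42 to -35 mm. Moves +y by 9 mm per radian of clockwise handle turn (28 mm a half turn). A bottle seated in it has its axis 29 mm in front of the apex. Between jaw and bottle 20 to 45 N holds it firmly; above 60 N it is crushed. A rack trails behind it.
- t_handle: T-handle: level steel bar, 12 mm thick, 144 mm long (ends 15 mm thick), 26 mm hub; bar axis 115 mm above the bench. Origin mid-bar on the upright spindle (clamp's x = 0, y = -150 mm); x along the bar, z up. Clockwise from above closes, no end stop before the bottle is held; stays where left. Takes 0.45 N m to turn free (9 N at 50 mm out), plus 0.09 N m per 10 N of clamping.
- beaker: Bystander: glass beaker, 52 mm in diameter, 60 mm high, behind the clamp. Origin under its centre.
- sample_jar_0: Bystander: white jar, 60 mm in diameter, 85 mm high, behind and left of the clamp. Origin under its centre.
- timer: Bystander: small flat bench timer, 64 x 64 x 20 mm, on the right. Origin under its centre.
- dish: Bystander: petri dish, 61 mm in diameter, 13 mm high, on the right. Origin under its centre.
Things that resemble listed ones, but are neither listed nor needed, are in the scene too. Leave any purple look-alike of the part that bears bottle_center alone.

How it is judged:
On the way, in this order (a step that is already met when the one before it is completed fails the run):
1. the bottle stands upright on the clamp's base plate between the open jaws, let go and not yet clamped (z of bottle_center in the frame of clamp between 0.056 and 0.064 m and x of bottle_center in the frame of clamp between -0.02 and 0.02 m and y of bottle_center in the frame of moving_jaw above 0.02 m and y of bottle_center in the frame of clamp below 0.05 m and angle between bottle_center's own z axis and vertical below 0.1 rad and contact force between the fingers and bottle below 0.3 N and contact force between moving_jaw and bottle below 10 N), for 0.2 s.
2. the jaw presses the bottle against the pad with at least 20 N (contact force between moving_jaw and bottle above 20 N), for 0.2 s.
At the end, for the whole second after the job is handed in: The bottle stands on the clamp's base plate (within about 5 mm of that height and 20 mm of the centre line), upright within 0.12 rad and at rest, and the moving jaw holds it with 18 to 48 N with the robot clear of everything (contact force between moving_jaw and bottle between 18 and 48 N and z of bottle_center in the frame of clamp between 0.056 and 0.066 m and x of bottle_center in the frame of clamp between -0.02 and 0.02 m and angle between bottle_center's own z axis and vertical below 0.12 rad and linear speed of bottle below 0.02 m/s); the robot touches nothing.
It fails at once if the bottle is crushed: more than 60 N between jaw and bottle (contact force between moving_jaw and bottle above 60 N).
It fails at once if the bottle is tipped over (angle between bottle_center's own z axis and vertical above 0.6 rad).
It fails at once if a bystander (beaker, jar, timer or dish) is moved by more than 20 mm (distance of any of beaker, sample_jar_0, timer, dish from where it was at the start of the episode above 0.02 m).
It also fails if it takes over 72 s, if anything falls off the work surface, if the arm or the gripper's body presses on something with over 40 N, if the wrist force passes 120 N, or if a joint passes its speed limit or range.

## Working session

There is one attempt and no reset: what is moved stays moved. The work goes in short steps, Python scripts to look and compute and a tool call to move; the robot and the scene stay as the last step left them, time stands still between calls to the robot, and variables do not carry over. Pictures are saved under pics/ and viewed, about 8 in all and at most 12, crops included, and the job is handed in when it is done.

Besides the shell and the picture viewer there is one more tool, called after "Emit:" by a JSON object that holds its "api" and its "payload". arm_command: Moves the arm, as the interface text tells. Shift numbers are shares of 400 mm and turn numbers shares of 180 degrees, none past 1 either way. Its arguments: {"type":"object","properties":{"motion":{"type":"array","items":{"type":"array","items":{"type":"number"}}}},"required":["motion"]}

```bash
mkdir -p pics; ls; python3 - <<'E'
from station import *
import cv2,numpy as np
for n in("scene","top"):
    cv2.imwrite(f"pics/{n}0.png",cv2.resize(snapshot(n),None,fx=1.5,fy=1.5))
    p=camera_params(n);print(n,np.round(p["camera_matrix"],1).tolist(),np.round(p["pose"],3).tolist())
s=state();print(s["t"],s["eef_pos"],s["tool_rot"],s["opening"])
E
```

```text
pics
scene [[434.1, 0.0, 261.4], [0.0, 434.1, 194.7], [0.0, 0.0, 1.0]] [[-0.523, -0.582, 0.623, -0.341], [-0.852, 0.355, -0.384, 0.538], [0.002, -0.732, -0.682, 1.113], [0.0, 0.0, 0.0, 1.0]]
top [[443.2, 0.0, 254.4], [0.0, 443.2, 196.1], [0.0, 0.0, 1.0]] [[0.317, -0.88, 0.353, 0.131], [-0.948, -0.293, 0.121, -0.181], [-0.003, -0.373, -0.928, 1.359], [0.0, 0.0, 0.0, 1.0]]
0.1 [ 0.17247384 -0.54790759  0.23044284] [-3.10334855e+00 -4.76669403e-01  7.90688533e-05] 0.08528547788496971
```

View pics/scene0.png

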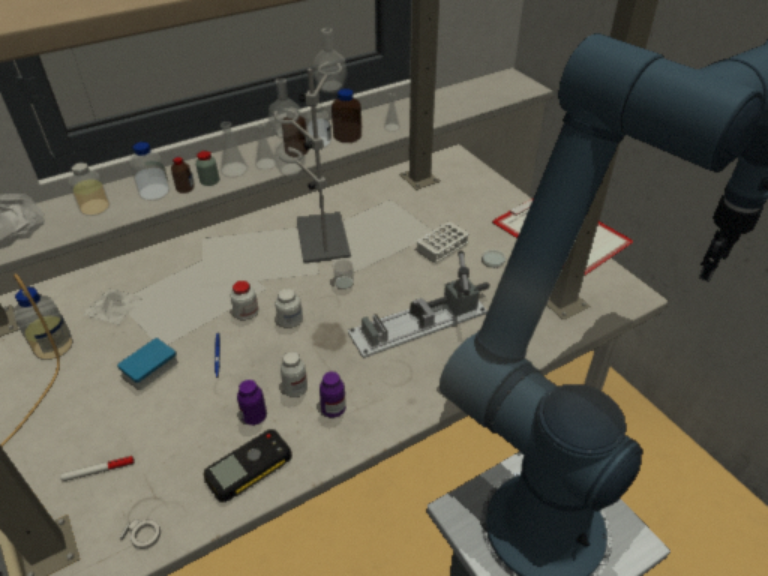

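View pics/top0.png

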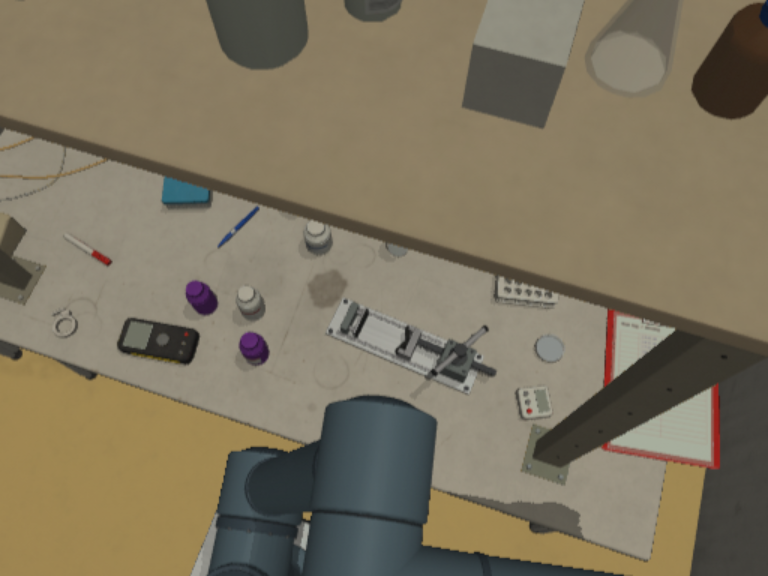

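The white bottle is at scene (293,372) / top (249,300). The other candidates are two purple look-alikes at scene (251,402) and (332,394), a wide white jar at (288,308) and a red-capped jar at (243,300). The slim white one left of the clamp fits the description. I'll confirm it in an enlarged crop.

```bash
python3 - <<'E'
import cv2,numpy as np
from station import *
t=snapshot("top");s=snapshot("scene")
a=cv2.resize(t[185:265,150:340],None,fx=4.2,fy=4.2,interpolation=cv2.INTER_CUBIC)
b=cv2.resize(s[165:280,150:340],None,fx=4.2,fy=4.2,interpolation=cv2.INTER_CUBIC)[:,:798]
for n,i,o in(("a",a,(150,185)),("b",b,(150,165))):
    i=i[:,:798].copy()
    i=cv2.convertScaleAbs(i,alpha=1.3)
    for k in range(0,200,10):
        x=int(k*4.2)
        cv2.line(i,(x,0),(x,6 if k%50 else 14),(0,255,0),1);cv2.line(i,(0,x),(6 if k%50 else 14,x),(0,255,0),1)
    cv2.imwrite(f"pics/{n}1.png",i)
E
```

```text
(no output)
```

View pics/a1.png

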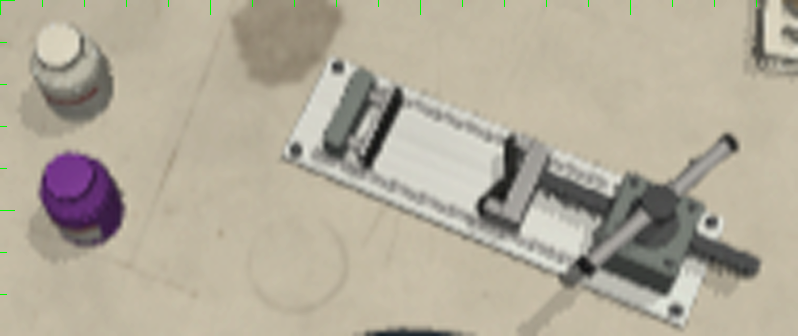

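View pics/b1.png

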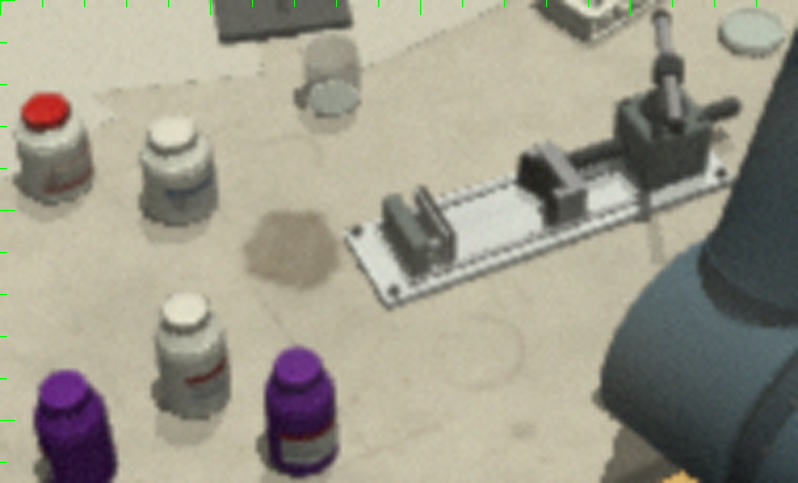

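Both crops agree. The slim white bottle has its cap at a(58,45) and b(186,311), and a purple one stands close by at a(68,178). The plate screws in crop a are at (337,67), (295,149), (711,222) and (676,311). The bar ends are at a(728,144) and (580,272). Next I'll turn these into positions.

```bash
cat > h.py <<'E'
import numpy as np, cv2
from station import *
def ray(n,u,v,P=None):
    p=P or camera_params(n);T=np.array(p["pose"]);K=np.array(p["camera_matrix"])
    return T[:3,3],T[:3,:3]@np.linalg.solve(K,[u,v,1.])
def onz(n,uv,z,P=None):
    o,d=ray(n,*uv,P);return o+d*(z-o[2])/d[2]
def tri(*obs):
    A=0;b=0
    for n,uv in obs:
        o,d=ray(n,*uv);d/=np.linalg.norm(d);M=np.eye(3)-np.outer(d,d);A=A+M;b=b+M@o
    return np.linalg.solve(A,b)
def A(x,y): return "top",(150+x/4.2,185+y/4.2)
def B(x,y): return "scene",(150+x/4.2,165+y/4.2)
E
python3 - <<'E'
from h import *
np.set_printoptions(precision=4,suppress=True)
print("bottle tri",tri(A(58,45),B(186,311)),"z.1:",onz(*A(58,45),.1),onz(*B(186,311),.1))
print("purple tri",tri(A(68,175),B(298,363)),"purple2",onz(*B(65,388),.1),"jar",onz(*B(173,133),.085))
S=[onz(*A(*q),.01) for q in((337,67),(295,149),(711,222),(676,311))]
for q in S:print("screw",q)
for q in((357,232),(393,291),(721,174)):print(" b screw",onz(*B(*q),.01))
for q in((330,58),(283,157),(687,325)):print(" corner",onz(*A(*q),.01))
for q in((350,236),(390,307),(735,180)):print(" b corner",onz(*B(*q),.005))
e=[onz(*A(*q),.115) for q in((728,144),(580,272))];print("bar",e,(e[0]+e[1])/2,np.linalg.norm(e[0]-e[1]))
print("hub",tri(A(661,203),B(667,68)))
print("pad far top a",[onz(*A(*q),.048) for q in((398,92),(364,163),(510,140),(540,140),(485,208),(515,225))])
E
```

```text
bottle tri [0.5245 0.2475 0.0963] z.1: [0.5235 0.2463 0.1   ] [0.5212 0.2485 0.1   ]
purple tri [0.4341 0.2011 0.1003] purple2 [0.5003 0.3518 0.1   ] jar [0.7159 0.1707 0.085 ]
screw [0.6031 0.0638 0.01  ]
screw [0.5296 0.0717 0.01  ]
screw [ 0.5742 -0.2451  0.01  ]
screw [ 0.5001 -0.2387  0.01  ]
 b screw [0.6028 0.0639 0.01  ]
 b screw [0.5301 0.071  0.01  ]
 b screw [ 0.4996 -0.2374  0.01  ]
 corner [0.6085 0.0715 0.01  ]
 corner [0.5207 0.0781 0.01  ]
 corner [ 0.4926 -0.2492  0.01  ]
 b corner [0.6061 0.069  0.005 ]
 b corner [0.5204 0.0795 0.005 ]
 b corner [ 0.4912 -0.2468  0.005 ]
bar [array([ 0.5986, -0.2364,  0.115 ]), array([ 0.4769, -0.1643,  0.115 ])] [ 0.5378 -0.2004  0.115 ] 0.14145614277422172
hub [ 0.5431 -0.2029  0.1141]
pad far top a [array([0.5853, 0.0066, 0.048 ]), array([0.5243, 0.0123, 0.048 ]), array([ 0.5756, -0.0848,  0.048 ]), array([ 0.5827, -0.1059,  0.048 ]), array([ 0.5196, -0.0834,  0.048 ]), array([ 0.5143, -0.1081,  0.048 ])]
```

```bash
python3 - <<'E'
from h import *
np.set_printoptions(precision=3,suppress=True)
g=lambda n,x,y,z:onz(n,(x/1.5,y/1.5),z)
print("R post base",[g("top",*q,0) for q in((538,427),(570,440),(525,468),(558,483))], g("scene",567,300,0))
print("L post base",g("top",20,275,0))
print("back R post",g("scene",420,180,0))
def plane(n,p,q):
    o,a=ray(n,p[0]/1.5,p[1]/1.5);_,b=ray(n,q[0]/1.5,q[1]/1.5);m=np.cross(a,b);m/=np.linalg.norm(m);return m,m@o
for s in(((0,40),(400,-3+0)),((0,40),(230,15))):
  for tl in(((0,118),(768,365)),):
    m1,d1=plane("top",*tl);m2,d2=plane("scene",*s)
    for y in(.3,0,-.3):print(y,np.linalg.solve(np.array([m1[[0,2]],m2[[0,2]]]),[d1-m1[1]*y,d2-m2[1]*y]))
print(camera_params("wrist"))
E
```

```text
R post base [array([ 0.472, -0.399,  0.   ]), array([ 0.467, -0.467,  0.   ]), array([ 0.384, -0.394,  0.   ]), array([ 0.377, -0.462,  0.   ])] [ 0.425 -0.444  0.   ]
L post base [0.437 0.776 0.   ]
back R post [ 1.062 -0.427  0.   ]
0.3 [0.383 0.843]
0 [0.39  0.815]
-0.3 [0.396 0.787]
0.3 [0.383 0.844]
0 [0.389 0.816]
-0.3 [0.396 0.788]
{'camera_matrix': array([[303.33 ,   0.   , 258.587],
       [  0.   , 303.33 , 188.51 ],
       [  0.   ,   0.   ,   1.   ]]), 'pose': array([[ 0.299, -0.915, -0.271,  0.242],
       [-0.954, -0.287, -0.084, -0.526],
       [-0.001,  0.284, -0.959,  0.373],
       [ 0.   ,  0.   ,  0.   ,  1.   ]])}
```

Checks: the bottle is at (0.523, 0.2475) with its cap near z=0.1, as given. The bar measures 141 mm against 144, and the hub is at z=0.114. The clamp origin is about (0.555,-0.052), with its +y heading at 84.6°. The front-right post is near (0.425,-0.432), so I'll go round it on the inside.

Emit:
{"api": "arm_command", "payload": {"motion": [[0.131, -0.441, 0, 0, 0], [0.131, -0.441, 0, 0, 0], [0.131, -0.441, 0, 0, 0], [0.131, -0.441, 0, 0, 0], [0.131, -0.441, 0, -0.05, 0], [0.131, -0.441, 0, -0.1, 0], [0.462, -0.552, 0, -0.15, 0], [0.462, -0.552, 0, -0.2, 0], [0.462, -0.552, 0, -0.25, 0], [0.462, -0.552, 0, -0.3, 0], [0.869, -0.955, 0, -0.373, 0], [0.869, -0.955, 0, -0.373, 0], [0.869, -0.955, 0, -0.373, 0], [0.869, -0.955, 0, -0.373, 0], [0.869, -0.955, 0, -0.373, 0], [0.869, -0.955, 0, -0.373, 0], [0.869, -0.955, 0, -0.373, 0], [0.869, -0.955, 0, -0.373, 0]]}}

```text
t: 1.7
eef_pos: [0.3896, -0.0789, 0.2312]
tool_rot: [-2.32, -2.118, 0.001]
wrist_force: [-0.2, -0.8, 0.1]
opening: 0.0854
```

Emit:
{"api": "arm_command", "payload": {"motion": [[0.843, 0.258, 0, 0, 0], [0.843, 0.258, 0, 0, 0], [0.843, 0.258, 0, 0, 0], [0.843, 0.258, 0, 0, 0], [0.843, 0.258, 0, 0, 0], [0.843, 0.258, 0, 0, 0], [0.843, 0.258, 0, 0, 0], [0.843, 0.258, 0, 0, 0], [0.843, 0.258, 0, 0, 0], [0.843, 0.258, 0, 0, 0], [0.843, 0.258, 0, 0, 0], [0.843, 0.258, 0, 0, 0]]}}

```text
t: 2.7
eef_pos: [0.5239, 0.2443, 0.231]
tool_rot: [2.325, 2.112, -0.002]
wrist_force: [-0.9, -0.3, 0.2]
opening: 0.0854
```

```bash
python3 - <<'E'
from h import *
P=camera_params("wrist");i=snapshot("wrist")
s=state();print(s["t"],s["eef_pos"])
T=np.array(P["pose"]);K=np.array(P["camera_matrix"])
def px(w):
    c=T[:3,:3].T@(np.array(w)-T[:3,3]);return (K@c/c[2])[:2]
i=cv2.resize(i,None,fx=1.5,fy=1.5)
a=np.linspace(0,2*np.pi,40)
for z,r in((.1,.018),(.065,.026),(0,.026)):
    pts=np.array([px((.523+r*np.cos(t),.2475+r*np.sin(t),z)) for t in a])*1.5
    cv2.polylines(i,[pts.astype(np.int32)],1,(0,255,0),1)
cv2.imwrite("pics/w1.png",i)
E
```

```text
2.75 [0.5237905  0.2441948  0.23121849]
```

View pics/w1.png

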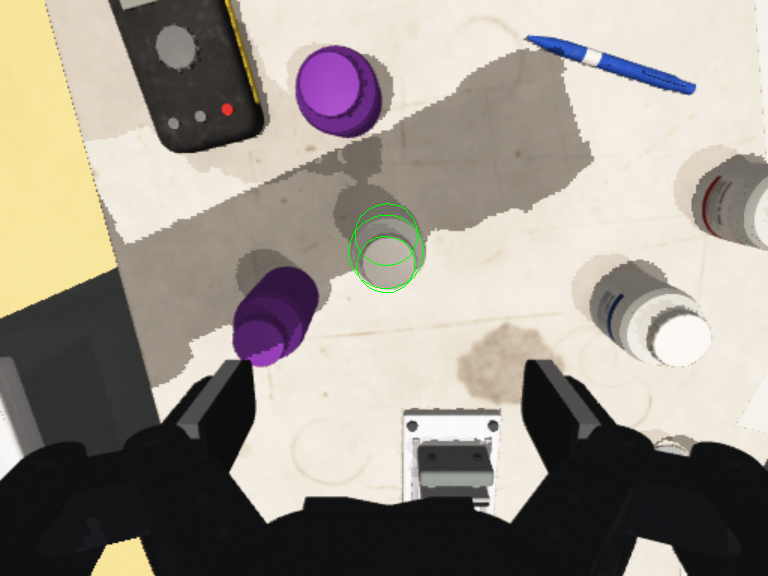

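The predicted bottle outline (green) lies on the white bottle at (387,250) and its axis is centred between the fingers. Both purple bottles are clear of the finger paths, so I'll descend and grip.

Emit:
{"api": "arm_command", "payload": {"motion": [[0.009, -0.003, 0.1, 0, 0], [0.009, -0.003, 0.2, 0, 0], [0.009, -0.003, 0.3, 0, 0], [0.009, -0.003, 0.4, 0, 0], [0.009, -0.003, 0.45, 0, 0], [0.009, -0.003, 0.5, 0, 0], [0.009, -0.003, 0.5, 0, 0], [0.009, -0.003, 0.5, 0, 0], [0.009, -0.003, 0.5, 0, 255], [0.009, -0.003, 0.5, 0, 255], [0.009, -0.003, 0.5, 0, 255], [0.009, -0.003, 0.5, 0, 255], [0.009, -0.003, 0.5, 0, 255], [0.009, -0.003, 0.5, 0, 255], [0.009, -0.003, 0.5, 0, 255], [0.009, -0.003, 0.5, 0, 255], [0.009, -0.003, 0.5, 0, 255], [0.009, -0.003, 0.5, 0, 255]]}}

```text
t: 4.25
eef_pos: [0.5247, 0.2503, 0.0335]
tool_rot: [2.322, 2.113, 0.005]
wrist_force: [-0.3, -0.9, 7.3]
opening: 0.0496
```

Emit:
{"api": "arm_command", "payload": {"motion": [[0, 0, -0.05, 0, 255], [0, 0, -0.1, 0, 255], [0, 0, -0.15, 0, 255], [0, 0, -0.2, 0, 255], [-0.05, 0.01, -0.2, 0, 255], [-0.12, 0.025, -0.2, 0, 255], [-0.2, 0.042, -0.2, 0, 255], [-0.28, 0.058, -0.2, 0, 255], [-0.36, 0.075, -0.2, 0, 255], [-0.44, 0.091, -0.2, 0, 255], [-0.52, 0.108, -0.2, 0, 255], [-0.6, 0.124, -0.2, 0, 255], [-0.66, 0.137, -0.2, 0, 255], [-0.7, 0.1475, -0.2, 0, 255], [-0.711, 0.1475, -0.2, 0, 255], [-0.711, 0.1475, -0.2, 0, 255], [-0.711, 0.1475, -0.2, 0, 255], [-0.711, 0.1475, -0.2, 0, 255]]}}

```text
t: 5.75
eef_pos: [0.5548, -0.0376, 0.1113]
tool_rot: [-2.322, -2.116, -0.0]
wrist_force: [-0.1, -0.1, -3.3]
opening: 0.0501
```

```bash
python3 - <<'E'
from h import *
s=state();print(s["t"],s["eef_pos"],s["tool_rot"],s["opening"],s["wrist_force"])
a=cv2.resize(snapshot("top")[150:270,190:340],None,fx=4,fy=4,interpolation=cv2.INTER_CUBIC)
P=camera_params("wrist");np.save("Pw.npy",P["pose"])
w=snapshot("wrist")
cv2.imwrite("pics/tw.png",np.vstack([np.hstack([a[:,:400],cv2.resize(snapshot("scene")[120:280,200:320],(360,480))])]))
cv2.imwrite("pics/w2.png",w)
E
```

```text
5.75 [ 0.55476317 -0.0376466   0.11132044] [-2.32165960e+00 -2.11556234e+00 -1.23084991e-04] 0.05008752091769506 [-0.10770867 -0.11464752 -3.30156162]
```

View pics/tw.png

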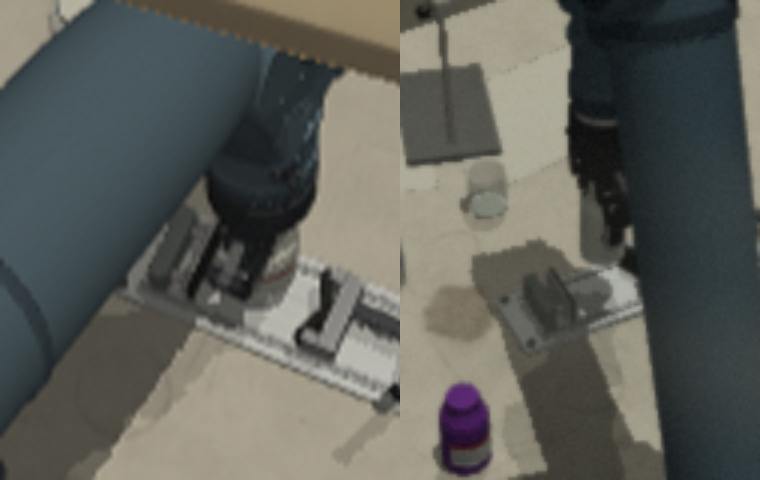

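Emit:
{"api": "arm_command", "payload": {"motion": [[0, 0.004, 0.03, 0, 255], [0, 0.004, 0.06, 0, 255], [0, 0.004, 0.09, 0, 255], [0, 0.004, 0.12, 0, 255], [0, 0.004, 0.14, 0, 255], [0, 0.004, 0.155, 0, 255], [0, 0.004, 0.165, 0, 255], [0, 0.004, 0.171, 0, 255], [0, 0.004, 0.171, 0, 255], [0, 0.004, 0.171, 0, 255], [0, 0.004, 0.171, 0, 255]]}}

```text
t: 6.82
eef_pos: [0.5572, -0.039, 0.0435]
tool_rot: [2.323, 2.114, 0.001]
wrist_force: [-1.3, 0.6, 1.4]
opening: 0.0496
```

Emit:
{"api": "arm_command", "payload": {"motion": [[0, 0, 0, 0, 150], [0, 0, 0, 0, 100], [0, 0, 0, 0, 50], [0, 0, 0, 0, 0], [0, 0, 0, 0, 0], [0, 0, 0, 0, 0], [0, 0, 0, 0, 0], [0, 0, 0, 0, 0], [0, 0, -0.05, 0, 0], [0, 0, -0.12, 0, 0], [0, 0, -0.2, 0, 0], [0, 0, -0.3, 0, 0], [0, 0, -0.4, 0, 0], [0, 0, -0.45, 0, 0], [0, 0, -0.45, 0, 0], [0, 0, -0.45, 0, 0]]}}

```text
t: 8.15
eef_pos: [0.5579, -0.0392, 0.2244]
tool_rot: [2.321, 2.112, 0.003]
wrist_force: [-2.0, -0.3, -0.9]
opening: 0.0854
```

```bash
python3 - <<'E'
from h import *
s=state();print(s["t"],s["eef_pos"],s["tool_rot"],s["opening"],s["wrist_force"])
P=camera_params("wrist");np.save("Pw.npy",P["pose"])
i=cv2.resize(snapshot("wrist"),None,fx=1.5,fy=1.5)
cv2.imwrite("pics/w3.png",i)
E
```

```text
8.15 [ 0.55790106 -0.03919798  0.22438365] [2.3213008  2.11232282 0.00344257] 0.08535935409012183 [-1.95515818 -0.33816258 -0.92305698]
```

View pics/w3.png

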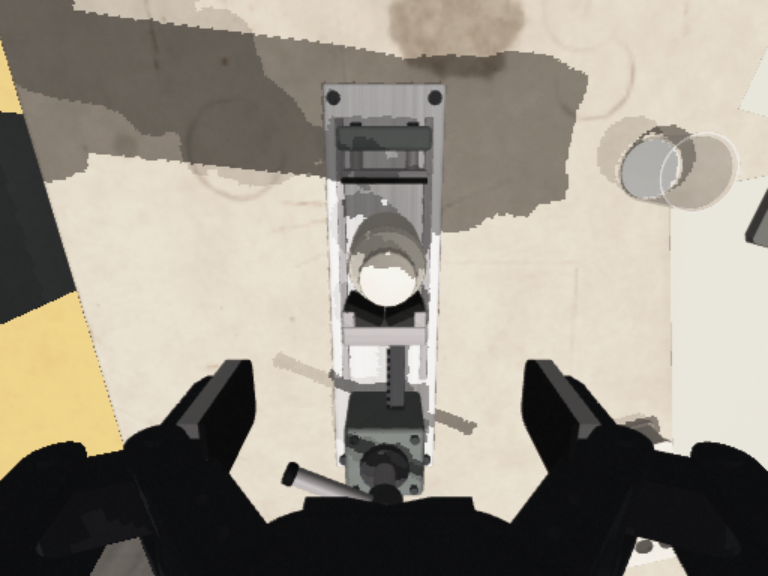

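The bottle stands between the jaws, cap at (387,278), on the clamp's centre line. The pad's rubber face is at row 181, columns 343–427. The V apex is near (386,312). The bar end is at (290,474) and the hub near (386,494). The gripper is clear.

```bash
python3 - <<'E'
from h import *
np.set_printoptions(precision=4,suppress=True)
P={"pose":np.load("Pw.npy"),"camera_matrix":camera_params("wrist")["camera_matrix"]}
w=lambda x,y,z:onz("wrist",(x/1.5,y/1.5),z,P)
yd=np.array([.0939,.9956]);xd=np.array([.9956,-.0939])
sc=[w(333,97,.01),w(435,97,.01),w(343,460,.01),w(427,460,.01)];print("screws",*sc)
m=(sum(sc)/4)[:2];print("origin est",m+.035*yd)
d=(sc[0]+sc[1]-sc[2]-sc[3])[:2];print("heading",np.degrees(np.arctan2(d[1],d[0])))
O=np.array([.5551,-.0523])
for n,p in(("cap",w(387,278,.11)),("padL",w(343,182,.048)),("padR",w(427,182,.048)),("tipL",w(345,294,.048)),("tipR",w(425,294,.048)),("apex",w(386,308,.048)),("jawback",w(386,345,.048)),("barend",w(290,474,.115)),("hub",w(386,494,.12))):
    q=p[:2]-O;print(n,p[:2],"clamp",q@xd*1e3,q@yd*1e3)
E
```

```text
screws [0.5293 0.0726 0.01  ] [0.6034 0.0655 0.01  ] [ 0.498  -0.2383  0.01  ] [ 0.5754 -0.246   0.01  ]
origin est [ 0.5548 -0.0517]
heading 84.56140939830351
cap [ 0.5579 -0.0396] clamp 1.5569480689456268 12.95063719088091
padL [0.5328 0.0139] clamp -28.416486787572737 63.8263515211778
padR [0.5902 0.0084] clamp 29.234877102146456 63.72917408974957
tipL [ 0.5243 -0.0664] clamp -29.323366524833876 -16.917581930211185
tipR [ 0.583  -0.0721] clamp 29.621741349296673 -17.07228341643697
apex [ 0.5533 -0.0802] clamp 0.8474737462978157 -27.93690586090807
jawback [ 0.5504 -0.11  ] clamp 0.7697142418490852 -57.85206940810392
barend [ 0.4814 -0.1658] clamp -62.68993858957063 -119.88460284182821
hub [ 0.5433 -0.1835] clamp 0.5959419632261095 -131.72629035181708
```

Measured in the clamp frame: bottle y≈+13 mm, pad face ≈62–64 mm, V apex roughly −33. The handle will need about 300° in total. I'll do it in two strokes of about 150° with the tool's x axis along the bar, looking again in between. First I'll go above the bar.

Emit:
{"api": "arm_command", "payload": {"motion": [[-0.1, 0.02, 0, -0.04, 0], [-0.2, 0.04, 0, -0.08, 0], [-0.3, 0.06, 0, -0.12, 0], [-0.4, 0.08, 0, -0.16, 0], [-0.457, 0.1, 0, -0.2, 0], [-0.457, 0.1, 0, -0.24, 0], [-0.457, 0.1, 0, -0.28, 0], [-0.457, 0.1, 0, -0.32, 0], [-0.457, 0.1, 0, -0.359, 0], [-0.457, 0.1, 0, -0.359, 0], [-0.457, 0.1, 0, -0.359, 0], [-0.457, 0.1, 0, -0.359, 0]]}}

```text
t: 9.2
eef_pos: [0.5787, -0.2243, 0.2216]
tool_rot: [-0.837, -3.026, -0.001]
wrist_force: [-0.3, -0.1, 1.0]
opening: 0.0857
```

```bash
python3 - <<'E'
from h import *
s=state();print(s["t"],s["eef_pos"],s["tool_rot"],s["joints"],s["wrist_force"],s["torque"])
P=camera_params("wrist");np.save("Pw.npy",P["pose"])
cv2.imwrite("pics/w4.png",cv2.resize(snapshot("wrist"),None,fx=1.5,fy=1.5))
E
```

```text
9.2 [ 0.57868219 -0.2243343   0.22155893] [-8.36662740e-01 -3.02572719e+00 -6.35620742e-04] [-4.71960570e-01  4.78728074e-01  2.11184462e-01  1.30560722e+00
 -6.92722537e-05  6.75901329e-02] [-0.28442592 -0.13417426  0.96367345] [ 0.01732357 -0.00118231 -0.01755732]
```

View pics/w4.png

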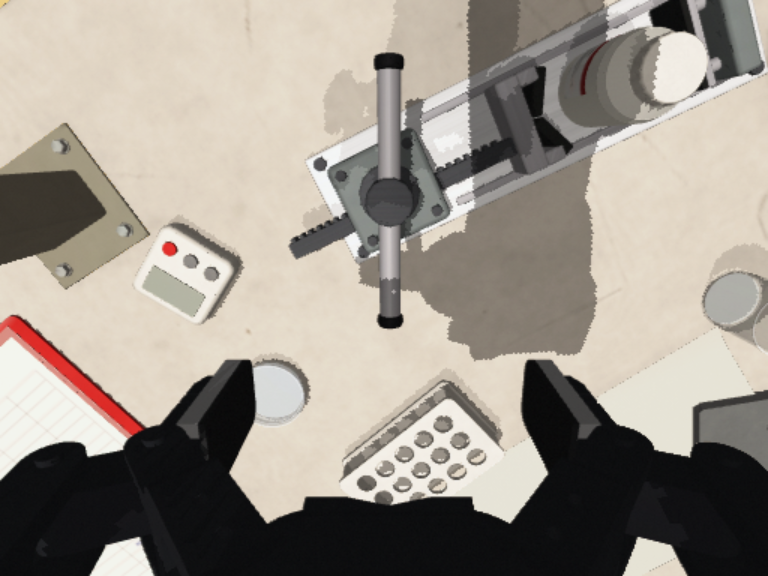

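```bash
python3 - <<'E'
from h import *
np.set_printoptions(precision=4,suppress=True)
P={"pose":np.load("Pw.npy"),"camera_matrix":camera_params("wrist")["camera_matrix"]}
w=lambda x,y,z:onz("wrist",(x/1.5,y/1.5),z,P)
a,b=w(388.5,58,.115),w(390,324,.115)
print(a,b,(a+b)/2,np.linalg.norm(a-b),np.degrees(np.arctan2(*(a-b)[1::-1])),"hub",w(389,201,.125))
s=state();R=cv2.Rodrigues(s["tool_rot"])[0]
print("heading",np.degrees(np.arctan2(R[1,0],R[0,0])),"in tool:",R.T@((a+b)/2-s["eef_pos"]))
O=np.array([.5551,-.0523]);yd=np.array([.0939,.9956]);xd=np.array([.9956,-.0939])
for n,p in(("cap",w(673,67,.11)),("tips",w(570,151,.048)),("tip2",w(541,70,.048))):
    q=p[:2]-O;print(n,p,q@xd*1e3,q@yd*1e3)
E
```

```text
[ 0.48  -0.164  0.115] [ 0.6023 -0.2364  0.115 ] [ 0.5411 -0.2002  0.115 ] 0.14209134267241158 149.38992361847113 hub [ 0.5397 -0.1996  0.125 ]
heading 149.11379040841814 in tool: [0.0447 0.0014 0.107 ]
cap [ 0.5577 -0.041   0.11  ] 1.5502458727728214 11.492860803161266
tips [ 0.5808 -0.0831  0.048 ] 28.49740789186449 -28.264251687293065
tip2 [ 0.5259 -0.0782  0.048 ] -26.607771243463155 -28.54302278413812
```

The bar ends are at (388,58) and (390,324), with the hub at (389,201). The bar lies along the tool's x axis. The spindle is 45 mm ahead of the TCP and 1.4 mm off in y, and the bar measures 142 mm. I'll descend and grip it.

Emit:
{"api": "arm_command", "payload": {"motion": [[0, 0.003, 0.08, 0, 0], [0, 0.003, 0.16, 0, 0], [0, 0.003, 0.24, 0, 0], [0, 0.003, 0.28, 0, 0], [0, 0.003, 0.309, 0, 0], [0, 0.003, 0.309, 0, 0], [0, 0.003, 0.309, 0, 0], [0, 0.003, 0.309, 0, 255], [0, 0.003, 0.309, 0, 255], [0, 0.003, 0.309, 0, 255], [0, 0.003, 0.309, 0, 255], [0, 0.003, 0.309, 0, 255], [0, 0.003, 0.309, 0, 255], [0, 0.003, 0.309, 0, 255], [0, 0.003, 0.309, 0, 255], [0, 0.003, 0.309, 0, 255], [0, 0.003, 0.309, 0, 255]]}}

```text
t: 10.67
eef_pos: [0.58, -0.2241, 0.0998]
tool_rot: [0.834, 3.028, -0.001]
wrist_force: [-1.7, -1.4, 4.4]
opening: 0.0093
```

```bash
python3 - <<'E'
from h import *
np.set_printoptions(precision=4,suppress=True)
s=state();R=cv2.Rodrigues(s["tool_rot"])[0]
print(s["t"],s["eef_pos"],s["opening"],s["wrist_force"],s["torque"])
c=np.array([.5411,-.2004,.115]);v=R.T@(c-s["eef_pos"]);print("pivot in tool",v,"heading",np.degrees(np.arctan2(R[1,0],R[0,0])))
r=.045
for d in range(0,155,6):
    t=np.radians(d)
    # pivot (r,0); TCP = pivot - r*(cos t, sin t)
    print(d,round(d/180,4),np.round(np.array([r-r*np.cos(t),-r*np.sin(t)])/.4,4))
E
```

```text
10.6667 [ 0.58   -0.2241  0.0998] 0.009317468170529147 [-1.6981 -1.4209  4.39  ] [-0.2309  0.3697  0.116 ]
pivot in tool [ 0.0455  0.0004 -0.0152] heading 149.21401461717215
0 0.0 [ 0. -0.]
6 0.0333 [ 0.0006 -0.0118]
12 0.0667 [ 0.0025 -0.0234]
18 0.1 [ 0.0055 -0.0348]
24 0.1333 [ 0.0097 -0.0458]
30 0.1667 [ 0.0151 -0.0562]
36 0.2 [ 0.0215 -0.0661]
42 0.2333 [ 0.0289 -0.0753]
48 0.2667 [ 0.0372 -0.0836]
54 0.3 [ 0.0464 -0.091 ]
60 0.3333 [ 0.0562 -0.0974]
66 0.3667 [ 0.0667 -0.1028]
72 0.4 [ 0.0777 -0.107 ]
78 0.4333 [ 0.0891 -0.11  ]
84 0.4667 [ 0.1007 -0.1119]
90 0.5 [ 0.1125 -0.1125]
96 0.5333 [ 0.1243 -0.1119]
102 0.5667 [ 0.1359 -0.11  ]
108 0.6 [ 0.1473 -0.107 ]
114 0.6333 [ 0.1583 -0.1028]
120 0.6667 [ 0.1687 -0.0974]
126 0.7 [ 0.1786 -0.091 ]
132 0.7333 [ 0.1878 -0.0836]
138 0.7667 [ 0.1961 -0.0753]
144 0.8 [ 0.2035 -0.0661]
150 0.8333 [ 0.2099 -0.0562]
```

Emit:
{"api": "arm_command", "payload": {"motion": [[0.0006, -0.0118, 0, 0.0333, 255], [0.0025, -0.0234, 0, 0.0667, 255], [0.0055, -0.0348, 0, 0.1, 255], [0.0097, -0.0458, 0, 0.1333, 255], [0.0151, -0.0562, 0, 0.1667, 255], [0.0215, -0.0661, 0, 0.2, 255], [0.0289, -0.0753, 0, 0.2333, 255], [0.0372, -0.0836, 0, 0.2667, 255], [0.0464, -0.091, 0, 0.3, 255], [0.0562, -0.0974, 0, 0.3333, 255]]}}

```text
t: 11.5
eef_pos: [0.5409, -0.2468, 0.0998]
tool_rot: [2.239, 2.2, -0.002]
wrist_force: [-2.0, -3.6, 4.0]
opening: 0.0095
```

```bash
cat >> h.py <<'E'
def rep(sp=(.5411,-.2004)):
    np.set_printoptions(precision=3,suppress=True)
    s=state();R=cv2.Rodrigues(np.array(s["tool_rot"]))[0];e=np.array(s["eef_pos"]);f=np.array(s["wrist_force"]);m=np.array(s["torque"])
    v=R.T@(np.array([*sp,.115])-e);d=e[:2]-np.array(sp)
    print("t %.2f"%s["t"],"eef",e,"F",f,"M",m,"open %.4f"%s["opening"])
    print("heading %.2f"%np.degrees(np.arctan2(R[1,0],R[0,0])),"pivot in tool",v,"M about spindle: rxF %.3f  +Mz %.3f"%(d[0]*f[1]-d[1]*f[0],d[0]*f[1]-d[1]*f[0]+m[2]),"j6 %.2f"%s["joints"][5])
E
python3 -c "from h import *;rep()"
```

```text
t 11.50 eef [ 0.541 -0.247  0.1  ] F [-1.963 -3.639  3.978] M [-0.516  0.37   0.546] open 0.0095
heading 88.98 pivot in tool [ 0.046 -0.001 -0.015] M about spindle: rxF -0.090  +Mz 0.456 j6 1.05
```

The moment about the spindle reads 0.456 N m, against 0.45 given for free turning. That makes it a good clamp force gauge, so I'll carry on.

Emit:
{"api": "arm_command", "payload": {"motion": [[0.0006, -0.0118, 0, 0.0333, 255], [0.0025, -0.0234, 0, 0.0667, 255], [0.0055, -0.0348, 0, 0.1, 255], [0.0097, -0.0458, 0, 0.1333, 255], [0.0151, -0.0562, 0, 0.1667, 255], [0.0215, -0.0661, 0, 0.2, 255], [0.0289, -0.0753, 0, 0.2333, 255], [0.0372, -0.0836, 0, 0.2667, 255], [0.0464, -0.091, 0, 0.3, 255], [0.0562, -0.0974, 0, 0.3333, 255], [0.0667, -0.1028, 0, 0.3667, 255], [0.0777, -0.107, 0, 0.4, 255], [0.0891, -0.11, 0, 0.4333, 255], [0.1007, -0.1119, 0, 0.4667, 255], [0.1125, -0.1125, 0, 0.5, 255]]}}

```text
t: 12.75
eef_pos: [0.4941, -0.2009, 0.0998]
tool_rot: [3.139, -0.03, -0.006]
wrist_force: [-8.2, -3.1, 10.5]
opening: 0.0094
```

```bash
python3 -c "from h import *;rep()"
```

```text
t 12.75 eef [ 0.494 -0.201  0.1  ] F [-8.2   -3.052 10.517] M [-0.573  1.513  0.408] open 0.0094
heading -1.09 pivot in tool [ 0.047 -0.001 -0.015] M about spindle: rxF 0.139  +Mz 0.548 j6 2.66
```

Emit:
{"api": "arm_command", "payload": {"motion": [[0, 0, 0, 0, 100], [0, 0, 0, 0, 0], [0, 0, 0, 0, 0], [0, 0, 0, 0, 0], [0, 0, 0, 0, 0], [0, 0, 0, 0, 0], [0, 0, -0.1, 0, 0], [0, 0, -0.2, 0, 0], [0, 0, -0.3, 0, 0], [0.03, 0, -0.3, -0.04, 0], [0.06, 0, -0.3, -0.08, 0], [0.09, 0, -0.3, -0.12, 0], [0.12, 0, -0.3, -0.16, 0], [0.15, 0, -0.3, -0.2, 0], [0.18, 0, -0.3, -0.24, 0], [0.21, 0, -0.3, -0.28, 0], [0.23, -0.003, -0.3, -0.32, 0], [0.23, -0.003, -0.3, -0.36, 0], [0.23, -0.003, -0.3, -0.4, 0], [0.23, -0.003, -0.3, -0.4, 0]]}}

```text
t: 14.42
eef_pos: [0.5885, -0.2, 0.2189]
tool_rot: [-2.551, -1.833, 0.0]
wrist_force: [-0.4, -0.4, -0.3]
opening: 0.0856
```

Emit:
{"api": "arm_command", "payload": {"motion": [[0, 0, 0, -0.04, 0], [0, 0, 0, -0.08, 0], [0, 0, 0, -0.12, 0], [0, 0, 0, -0.16, 0], [0, 0, 0, -0.2, 0], [0, 0, 0, -0.24, 0], [0, 0, 0, -0.28, 0], [0, 0, 0, -0.32, 0], [0, 0, 0, -0.36, 0], [0, 0, 0, -0.4, 0], [0, 0, 0, -0.44, 0], [0, 0, 0, -0.48, 0], [0, 0, 0, -0.52, 0], [0, 0, 0, -0.56, 0], [0, 0, 0, -0.6, 0], [0, 0, 0, -0.6, 0], [0, 0, 0, -0.6, 0], [0, 0, 0, -0.6, 0]]}}

```text
t: 15.92
eef_pos: [0.5883, -0.2001, 0.2193]
tool_rot: [-0.027, -3.141, 0.0]
wrist_force: [-0.1, -0.0, -0.4]
opening: 0.0855
```

```bash
python3 - <<'E'
from h import *
rep()
P=camera_params("wrist");np.save("Pw.npy",P["pose"])
cv2.imwrite("pics/w5.png",cv2.resize(snapshot("wrist"),None,fx=1.5,fy=1.5))
E
```

```text
t 15.92 eef [ 0.588 -0.2    0.219] F [-0.076 -0.007 -0.383] M [0.015 0.019 0.035] open 0.0855
heading 179.01 pivot in tool [ 0.047 -0.001  0.104] M about spindle: rxF -0.000  +Mz 0.034 j6 -0.41
```

View pics/w5.png

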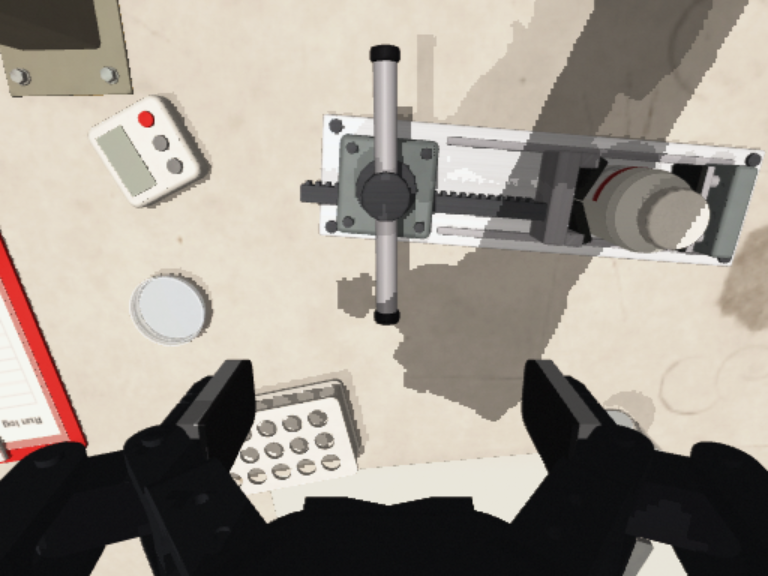

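The bottle is upright with its cap at (673,220), the jaw has advanced, and the bar is along the tool's x axis with ends (385,50) and (387,320). I'll regrip.

Emit:
{"api": "arm_command", "payload": {"motion": [[0.004, -0.002, 0.08, 0, 0], [0.004, -0.002, 0.16, 0, 0], [0.004, -0.002, 0.24, 0, 0], [0.004, -0.002, 0.28, 0, 0], [0.004, -0.002, 0.299, 0, 0], [0.004, -0.002, 0.299, 0, 0], [0.004, -0.002, 0.299, 0, 0], [0.004, -0.002, 0.299, 0, 255], [0.004, -0.002, 0.299, 0, 255], [0.004, -0.002, 0.299, 0, 255], [0.004, -0.002, 0.299, 0, 255], [0.004, -0.002, 0.299, 0, 255], [0.004, -0.002, 0.299, 0, 255], [0.004, -0.002, 0.299, 0, 255], [0.004, -0.002, 0.299, 0, 255], [0.004, -0.002, 0.299, 0, 255], [0.004, -0.002, 0.299, 0, 255]]}}

```text
t: 17.38
eef_pos: [0.5869, -0.2012, 0.1002]
tool_rot: [0.021, 3.141, -0.001]
wrist_force: [-0.8, -1.3, 4.4]
opening: 0.0098
```

```bash
python3 -c "from h import *;rep()"
```

```text
t 17.38 eef [ 0.587 -0.201  0.1  ] F [-0.753 -1.332  4.383] M [-0.113  0.204  0.043] open 0.0098
heading 179.22 pivot in tool [ 0.046  0.    -0.015] M about spindle: rxF -0.062  +Mz -0.018 j6 -0.42
```

Emit:
{"api": "arm_command", "payload": {"motion": [[0.0006, -0.0118, 0, 0.0333, 255], [0.0025, -0.0234, 0, 0.0667, 255], [0.0055, -0.0348, 0, 0.1, 255], [0.0097, -0.0458, 0, 0.1333, 255], [0.0151, -0.0562, 0, 0.1667, 255], [0.0215, -0.0661, 0, 0.2, 255], [0.0289, -0.0753, 0, 0.2333, 255], [0.0372, -0.0836, 0, 0.2667, 255], [0.0464, -0.091, 0, 0.3, 255], [0.0562, -0.0974, 0, 0.3333, 255]]}}

```text
t: 18.22
eef_pos: [0.5642, -0.2407, 0.1002]
tool_rot: [1.593, 2.705, -0.002]
wrist_force: [-1.2, -2.9, 3.5]
opening: 0.0093
```

```bash
python3 -c "from h import *;rep()"
```

```text
t 18.22 eef [ 0.564 -0.241  0.1  ] F [-1.242 -2.918  3.512] M [-0.497  0.118  0.551] open 0.0093
heading 119.01 pivot in tool [ 0.046 -0.001 -0.015] M about spindle: rxF -0.117  +Mz 0.433 j6 0.56
```

Emit:
{"api": "arm_command", "payload": {"motion": [[0.0006, -0.0118, 0, 0.0333, 255], [0.0025, -0.0234, 0, 0.0667, 255], [0.0055, -0.0348, 0, 0.1, 255], [0.0097, -0.0458, 0, 0.1333, 255]]}}

```text
t: 18.55
eef_pos: [0.5459, -0.247, 0.1002]
tool_rot: [2.121, 2.314, -0.004]
wrist_force: [-1.7, -4.7, 2.8]
opening: 0.0099
```

```bash
python3 -c "from h import *;rep()"
```

```text
t 18.55 eef [ 0.546 -0.247  0.1  ] F [-1.668 -4.717  2.812] M [-0.815  0.33   0.555] open 0.0099
heading 94.98 pivot in tool [ 0.047 -0.001 -0.015] M about spindle: rxF -0.100  +Mz 0.455 j6 0.95
```

Emit:
{"api": "arm_command", "payload": {"motion": [[0.0006, -0.0118, 0, 0.0333, 255], [0.0025, -0.0234, 0, 0.0667, 255]]}}

```text
t: 18.72
eef_pos: [0.5361, -0.2471, 0.1002]
tool_rot: [2.351, 2.079, -0.005]
wrist_force: [-2.9, -5.3, 3.9]
opening: 0.0099
```

```bash
python3 -c "
from h import *
rep()
P=camera_params('wrist');np.save('Pw.npy',P['pose']);cv2.imwrite('pics/w6.png',cv2.resize(snapshot('wrist'),None,fx=1.5,fy=1.5))"
```

```text
t 18.72 eef [ 0.536 -0.247  0.1  ] F [-2.883 -5.311  3.928] M [-0.984  0.506  0.592] open 0.0099
heading 82.96 pivot in tool [ 0.047 -0.001 -0.015] M about spindle: rxF -0.108  +Mz 0.484 j6 1.16
```

View pics/w6.png

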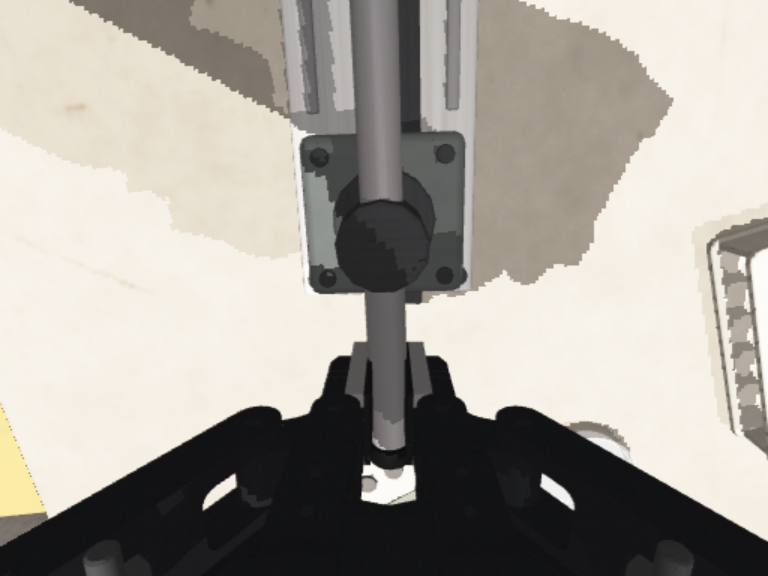

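The grip on the bar is good, but the bottle isn't visible from here. I'll continue on the moment in small steps.

Emit:
{"api": "arm_command", "payload": {"motion": [[0.0006, -0.0118, 0, 0.0333, 255], [0.0025, -0.0234, 0, 0.0667, 255]]}}

```text
t: 18.93
eef_pos: [0.5266, -0.2453, 0.1002]
tool_rot: [2.556, 1.821, -0.006]
wrist_force: [-3.6, -5.3, 2.7]
opening: 0.0099
```

```bash
python3 -c "from h import *;rep()"
```

```text
t 18.93 eef [ 0.527 -0.245  0.1  ] F [-3.642 -5.343  2.681] M [-1.065  0.72   0.569] open 0.0099
heading 70.95 pivot in tool [ 0.047 -0.001 -0.015] M about spindle: rxF -0.086  +Mz 0.483 j6 1.36
```

Emit:
{"api": "arm_command", "payload": {"motion": [[0.0003, -0.0088, 0, 0.025, 255], [0.0014, -0.0176, 0, 0.05, 255]]}}

```text
t: 19.1
eef_pos: [0.5197, -0.2426, 0.1002]
tool_rot: [2.69, 1.616, -0.007]
wrist_force: [-4.8, -7.0, 3.7]
opening: 0.0098
```

```bash
python3 -c "from h import *;rep()"
```

```text
t 19.10 eef [ 0.52  -0.243  0.1  ] F [-4.834 -7.05   3.694] M [-1.159  0.886  0.548] open 0.0098
heading 61.99 pivot in tool [ 0.047 -0.001 -0.015] M about spindle: rxF -0.053  +Mz 0.495 j6 1.52
```

Emit:
{"api": "arm_command", "payload": {"motion": [[0.0003, -0.0088, 0, 0.025, 255], [0.0014, -0.0176, 0, 0.05, 255]]}}

```text
t: 19.27
eef_pos: [0.5134, -0.2388, 0.1001]
tool_rot: [2.808, 1.4, -0.008]
wrist_force: [-5.4, -7.0, 5.5]
opening: 0.0099
```

```bash
python3 -c "from h import *;rep()"
```

```text
t 19.27 eef [ 0.513 -0.239  0.1  ] F [-5.426 -6.959  5.541] M [-1.242  1.054  0.496] open 0.0099
heading 52.98 pivot in tool [ 0.047 -0.001 -0.015] M about spindle: rxF -0.016  +Mz 0.480 j6 1.67
```

Emit:
{"api": "arm_command", "payload": {"motion": [[0.0003, -0.0088, 0, 0.025, 255], [0.0014, -0.0176, 0, 0.05, 255]]}}

```text
t: 19.43
eef_pos: [0.5077, -0.2341, 0.1001]
tool_rot: [2.909, 1.175, -0.008]
wrist_force: [-6.1, -7.4, 6.5]
opening: 0.0094
```

```bash
python3 -c "from h import *;rep()"
```

```text
t 19.43 eef [ 0.508 -0.234  0.1  ] F [-6.052 -7.359  6.477] M [-1.229  1.277  0.501] open 0.0094
heading 43.98 pivot in tool [ 0.047 -0.001 -0.015] M about spindle: rxF 0.042  +Mz 0.543 j6 1.83
```

Emit:
{"api": "arm_command", "payload": {"motion": [[0.0002, -0.0059, 0, 0.0167, 255], [0.0006, -0.0118, 0, 0.0333, 255]]}}

```text
t: 19.6
eef_pos: [0.5044, -0.2305, 0.1001]
tool_rot: [2.966, 1.023, -0.009]
wrist_force: [-7.8, -6.8, 6.5]
opening: 0.0098
```

```bash
python3 - <<'E'
from h import *
rep()
a=cv2.resize(snapshot("top")[190:250,200:300],None,fx=7,fy=7,interpolation=cv2.INTER_CUBIC)
cv2.imwrite("pics/t7.png",cv2.convertScaleAbs(a,alpha=1.4))
E
```

```text
t 19.60 eef [ 0.504 -0.23   0.1  ] F [-7.848 -6.771  6.469] M [-1.167  1.361  0.472] open 0.0098
heading 38.05 pivot in tool [ 0.047 -0.001 -0.015] M about spindle: rxF 0.013  +Mz 0.485 j6 1.94
```

View pics/t7.png

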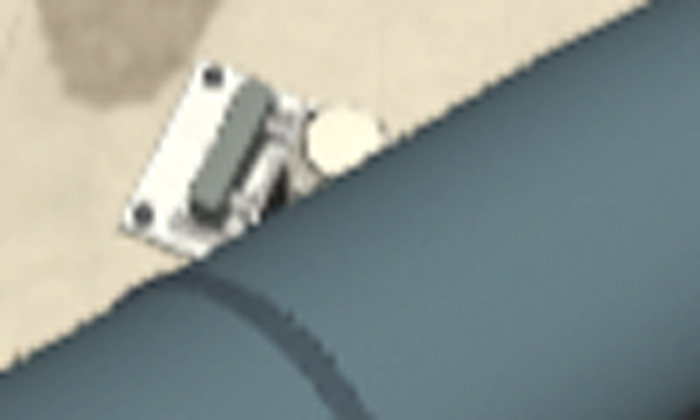

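The cap is visible at about (343,142) in this crop, close to the pad and upright. Locating it gives the remaining gap.

```bash
python3 - <<'E'
from h import *
O=np.array([.5551,-.0523]);yd=np.array([.0939,.9956]);xd=np.array([.9956,-.0939])
for z,(x,y) in((.11,(343,142)),):
    p=onz("top",(200+x/7-.43,190+y/7-.43),z)[:2]-O;print(p@xd*1e3,p@yd*1e3)
E
```

```text
0.013922266001449185 36.29299254887604
```

Emit:
{"api": "arm_command", "payload": {"motion": [[0.0002, -0.0059, 0, 0.0167, 255], [0.0006, -0.0118, 0, 0.0333, 255]]}}

```text
t: 19.82
eef_pos: [0.5015, -0.2266, 0.1001]
tool_rot: [3.015, 0.866, -0.009]
wrist_force: [-8.1, -6.0, 6.8]
opening: 0.01
```

```bash
python3 -c "from h import *;rep()"
```

```text
t 19.82 eef [ 0.501 -0.227  0.1  ] F [-8.086 -5.993  6.826] M [-1.171  1.47   0.459] open 0.0100
heading 32.06 pivot in tool [ 0.047 -0.001 -0.015] M about spindle: rxF 0.026  +Mz 0.485 j6 2.05
```

Emit:
{"api": "arm_command", "payload": {"motion": [[0.0001, -0.0049, 0, 0.0139, 255], [0.0004, -0.0098, 0, 0.0278, 255]]}}

```text
t: 19.98
eef_pos: [0.4994, -0.2231, 0.1001]
tool_rot: [3.05, 0.735, -0.009]
wrist_force: [-9.0, -5.6, 7.4]
opening: 0.0101
```

```bash
python3 -c "from h import *;rep()"
```

```text
t 19.98 eef [ 0.499 -0.223  0.1  ] F [-8.954 -5.568  7.417] M [-1.231  1.546  0.463] open 0.0101
heading 27.09 pivot in tool [ 0.047 -0.001 -0.015] M about spindle: rxF 0.029  +Mz 0.491 j6 2.14
```

Emit:
{"api": "arm_command", "payload": {"motion": [[0.0001, -0.0049, 0, 0.0139, 255], [0.0004, -0.0098, 0, 0.0278, 255]]}}

```text
t: 20.15
eef_pos: [0.4976, -0.2195, 0.1001]
tool_rot: [3.079, 0.601, -0.009]
wrist_force: [-9.6, -6.6, 7.4]
opening: 0.01
```

```bash
python3 -c "from h import *;rep()"
```

```text
t 20.15 eef [ 0.498 -0.22   0.1  ] F [-9.577 -6.631  7.39 ] M [-1.232  1.532  0.52 ] open 0.0100
heading 22.08 pivot in tool [ 0.047 -0.001 -0.015] M about spindle: rxF 0.105  +Mz 0.625 j6 2.23
```

Emit:
{"api": "arm_command", "payload": {"motion": [[0.0001, -0.0049, 0, 0.0139, 255], [0.0004, -0.0098, 0, 0.0278, 255]]}}

```text
t: 20.32
eef_pos: [0.4961, -0.2158, 0.1001]
tool_rot: [3.102, 0.466, -0.009]
wrist_force: [-9.4, -7.6, 8.1]
opening: 0.0094
```

```bash
python3 -c "from h import *;rep()"
```

```text
t 20.32 eef [ 0.496 -0.216  0.1  ] F [-9.389 -7.65   8.078] M [-1.153  1.657  0.577] open 0.0094
heading 17.08 pivot in tool [ 0.047 -0.001 -0.015] M about spindle: rxF 0.199  +Mz 0.776 j6 2.32
```

The moment rose from 0.49 to 0.78 N m, about +0.29, which is about 32 N. I'll hold and read again, then release and compare the pad's deflection with the earlier view.

Emit:
{"api": "arm_command", "payload": {"motion": [[0, 0, 0, 0, 255], [0, 0, 0, 0, 255], [0, 0, 0, 0, 255]]}}

```text
t: 20.57
eef_pos: [0.496, -0.2155, 0.1001]
tool_rot: [3.102, 0.469, -0.009]
wrist_force: [-9.6, -5.6, 8.7]
opening: 0.0098
```

```bash
python3 -c "from h import *;rep()"
```

```text
t 20.57 eef [ 0.496 -0.216  0.1  ] F [-9.626 -5.608  8.667] M [-1.034  1.711  0.383] open 0.0098
heading 17.19 pivot in tool [ 0.047 -0.001 -0.015] M about spindle: rxF 0.107  +Mz 0.490 j6 2.32
```

Emit:
{"api": "arm_command", "payload": {"motion": [[0, 0, 0, 0, 200], [0, 0, 0, 0, 100], [0, 0, 0, 0, 0], [0, 0, 0, 0, 0], [0, 0, 0, 0, 0], [0, 0, 0, 0, 0], [0, 0, -0.08, 0, 0], [0, 0, -0.18, 0, 0], [0, 0, -0.28, 0, 0], [0, 0, -0.311, -0.04, 0], [0.04, -0.05, -0.311, -0.08, 0], [0.1, -0.13, -0.311, -0.12, 0], [0.16, -0.21, -0.311, -0.16, 0], [0.22, -0.29, -0.311, -0.2, 0], [0.278, -0.376, -0.311, -0.24, 0], [0.278, -0.376, -0.311, -0.28, 0], [0.278, -0.376, -0.311, -0.32, 0], [0.278, -0.376, -0.311, -0.374, 0], [0.278, -0.376, -0.311, -0.374, 0], [0.278, -0.376, -0.311, -0.374, 0]]}}

```text
t: 22.23
eef_pos: [0.5604, -0.0366, 0.2239]
tool_rot: [-2.323, -2.115, 0.0]
wrist_force: [-0.7, -0.1, -0.2]
opening: 0.0856
```

```bash
python3 - <<'E'
from h import *
rep()
P=camera_params("wrist");np.save("Pw8.npy",P["pose"])
i=snapshot("wrist");cv2.imwrite("pics/w8.png",i)
o=cv2.resize(cv2.imread("pics/w3.png"),(512,384),interpolation=cv2.INTER_AREA)
f=lambda a:cv2.resize(a[45:245,205:310],None,fx=2.9,fy=2.9,interpolation=cv2.INTER_CUBIC)
cv2.imwrite("pics/cmp.png",np.hstack([f(o),f(i)]))
E
```

```text
t 22.23 eef [ 0.56  -0.037  0.224] F [-0.684 -0.053 -0.211] M [ 0.046 -0.059 -0.032] open 0.0856
heading 84.62 pivot in tool [-0.165 -0.004  0.109] M about spindle: rxF 0.111  +Mz 0.079 j6 1.49
```

View pics/cmp.png

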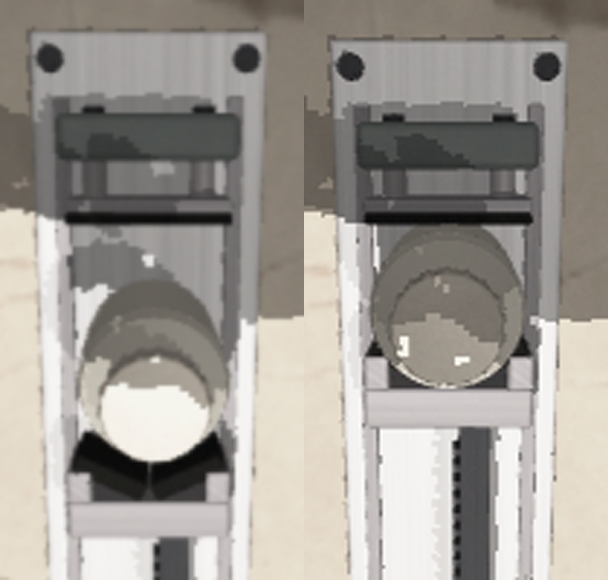

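The left half is before, the right half now. Relative to the fixed housing (edge at 113, now 122), the pad face (row 217 in both) has moved back about 9 px of the enlarged crop. That is roughly 3.2 mm, so about 26 N. The bottle is upright and seated in the V. A sub-pixel check follows.

```bash
python3 - <<'E'
from h import *
K=np.array(camera_params("wrist")["camera_matrix"])
o=cv2.imread("pics/w3.png",0);o=cv2.resize(o,(512,384),interpolation=cv2.INTER_AREA);n=cv2.imread("pics/w8.png",0)
def feat(img,tr,tc,src=o):
    # housing patch and pad-band patch, matched sub-pixel old->new
    T=src[tr[0]:tr[1],tc[0]:tc[1]];R=cv2.matchTemplate(img[tr[0]-8:tr[1]+8,tc[0]-8:tc[1]+8],T,cv2.TM_CCOEFF_NORMED)
    r,c=np.unravel_index(R.argmax(),R.shape);a,b,d=R[r-1:r+2,c];return r-8+.5*(a-d)/(a-2*b+d),c-8,R.max()
# crop row y -> img row 45+y/2.9 ; col 205+x/2.9
print("screws",feat(n,(58,72),(215,230)),feat(n,(58,72),(283,298)))
print("housing",feat(n,(80,91),(222,290)),feat(n,(92,104),(222,290)))
print("pad band",feat(n,(115,125),(225,286)))
P=camera_params("wrist");print("px/mm at .048", K[0,0]/(P["pose"][2][3]-.048)/1e3)
E
```

```text
screws (np.float64(2.868509963154793), np.int64(-1), np.float32(0.9800227)) (np.float64(2.841272860765457), np.int64(-1), np.float32(0.9727217))
housing (np.float64(2.9159739315509796), np.int64(-1), np.float32(0.9687326)) (np.float64(3.0398664996027946), np.int64(-1), np.float32(0.9191392))
pad band (np.float64(0.08593687415122986), np.int64(-1), np.float32(0.9224927))
px/mm at .048 0.9518876399430011
```

```bash
python3 -c "
from h import *
print(close_job())"
```

```text
the job is handed in; nothing more can be done
None
```

I stood the white reagent bottle in the clamp, closed the jaw by turning the T-handle about 312° clockwise in two strokes, then let go and handed the job in. No verdict was reported. The clock read about 22 s of the 72 s allowed.

- **Clamping force:** the two estimates differ slightly, but both are inside 18–48 N.
  - The moment on the spindle rose from 0.49 to 0.78 N m, which suggests about 32 N. It was only a few readings while turning, with noise of a few newtons.
  - The pad moved back about 3.0 mm in the before/after wrist pictures, which suggests about 24–25 N.
- **Bottle:** the last wrist picture shows it upright, on the centre line and seated in the V jaw against the pad.
- **Robot:** at hand-in it was open and clear, 0.22 m above the bench, with a wrist force below 1 N.
- **Glassware, jar and timer:** I kept clear of them and nothing I did touched them, but I did not re-measure their positions at the end.

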